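# Put the drip coffee filter together on its plate

### The job

Put the empty steel drip coffee filter back together on the small steel plate on the chopping board, working from the bottom up: stand the receiving cup in the middle of the plate, then seat the sieve cup fully home in its mouth, then put the plunger in so that its disc lies flat on the sieve, and last close it with the small domed filter lid. Everything must sit upright and properly seated, and the tadka pan, its flat lid, the salt box and the spatula stay where they are.

Things in the scene. Friction and masses are not known exactly. Their poses are not given: they have to be found in the camera images.
- receiver: Receiving cup, the lowest part of the filter: plain straight-sided open stainless cup with a smooth closed floor, 64 mm outside diameter, 70 mm tall, 59 mm inside diameter, 3 mm floor, about 120 g. Starts upright on the worktop. Origin: centre of the underside; z up.
- sieve_cup: Open steel cup, floor with small holes, 62 mm tall, 100 g, upright on the worktop. Heights: tapered foot 0-12 mm (diameter 44 at the bottom, 55 at its top), bead 12-16 mm (diameter 66), straight body to the rim (outside 60, inside 55). Sieve floor at 15 mm. The foot enters the receiving cup, the bead rests on its rim: origin then 58 mm above that cup's. Origin: centre of underside; z up.
- plunger: Steel disc, 44 mm across, 3 mm thick, with an 8 mm rod up to a round knob of 14 mm diameter, 49 to 65 mm above the underside (total height 65 mm), 50 g. Starts standing on its disc on the worktop. Lies on the sieve cup's floor, origin 15 mm above that cup's, its knob standing 2 to 18 mm above the cup's rim. Origin: centre of the disc's underside; z up along the rod.
- filter_lid: Small domed steel lid with black knob, 51 mm tall, 70 g, upright on the worktop. Heights from the underside: tapered skirt 0-8 mm (diameter 43 at the bottom, 51 at its top), flange 8-11 (diameter 63), hollow dome to 33, neck, knob 36-51 (diameter 16). The skirt enters the sieve cup, the flange rests on its rim: origin then 54 mm above that cup's. Origin: centre of the skirt's underside; z up.
- plate: Small round stainless plate, loose on the chopping board near the board's edge that faces the robot: 120 mm in diameter at its 10 mm high sloping rim, flat inside floor 85 mm across and 3 mm above the underside. The filter is built up on it. Origin: centre of the underside; z up.
- board: Beech chopping board, fixed, 300 mm along its x axis, 500 mm along its y axis, 20 mm thick, lying on the worktop. Origin: centre of the underside; z up.
- tadka_pan: Bystander, not to be disturbed: stainless tadka pan on the board, bowl 104 mm in diameter and 46 mm tall, long handle with a black grip along its own x axis to 214 mm from the bowl's centre, at most 71 mm above the underside. Origin: centre of the bowl's underside.
- pan_lid: Bystander, not to be disturbed: the pan's low cast aluminium lid on the board, 102 mm in diameter, 33 mm tall with its metal knob; much wider and flatter than the filter lid. Origin: centre of the underside.
- salt_box: Bystander, not to be disturbed: round bamboo salt box with a swivel cover, on the board, 90 mm in diameter, 77 mm tall. Origin: centre of the underside.
- spatula: Bystander, not to be disturbed: yellow silicone spatula with a rigid handle, 260 mm long, lying along the board's right-hand edge seen from the robot (-y), its blade away from the robot. Origin: on its underside; x along its length.
Things that resemble listed ones, but are neither listed nor needed, are in the scene too. Leave any blue look-alike of the sieve_cup alone.

How it is judged:
By the outcome, as a careful person would: the job done as asked, in the order asked, and still so for the second after the job is handed in, with the robot touching nothing.
It also fails if it takes over 120 s, if anything falls off the work surface, if the arm or the gripper's body presses on something with over 40 N, if the wrist force passes 120 N, or if a joint passes its speed limit or range.

### The arm

A 6-joint arm with a two-finger parallel gripper is mounted at the origin on the work surface. World frame = base frame: x ahead of the robot, y to its left, z up, the work surface at z = 0. Lengths are in m, angles in degrees, forces in N, time in s.
With the tool pointing down it reaches from about 0.4 to 0.825 m from the base axis. Payload 7 kg.
Tool frame: the origin (TCP) lies on the centre line of the jaws, within the pads' length; the fingertips stand 11 mm ahead of it and the grasp point (between the pads) lies 8 mm behind it; z points along the fingers, y is the line along which they close (so a half turn about z gives the same grasp; the last joint's range is limited). The gripper opens to 88 mm and grips with 3 to 60 N. Pads are 19 mm wide; open, the fingers measure 130 mm over their backs; the gripper's body (78 mm by 193 mm) begins 47 mm behind the grasp point.
Start: joints at [81.767, 20.546, 0.682, 0, -70.136, -16.507], TCP at [0.282, 0.613, 0.238] pointing down, gripper open.
Joint ranges: [-176.03, 176.03], [-82.01, 121.73], [-58.28, 71.71], [-173.87, 95.51], [-174.79, -0.11], [-173.66, 173.66]. Speed limits (degrees/s): [136.94, 136.94, 172.46, 180, 180, 180].

### API

Orientations are given as [roll, pitch, yaw] about the fixed x, y, z axes, in that order (R = Rz(yaw) Ry(pitch) Rx(roll)).
In Python, from plant import r, capture, camera_model, job gives the robot as it stands.
- The arm moves only by the tool drive_tool, never from a script. Its argument "increments" is a list that holds one entry, the list of rows, each a list of 5 numbers: the gripper's target within -1 to 1 (fully open at 1, half-way at 0, shut at -1), then the shift along the tool's x, y, z scaled (see below), then the turn about the tool's z scaled (see below). In form: [[[gripper, tx, ty, tz, roll], ...]]. A call has 1 to 5 rows; each row is the pose to reach, as a shift and turn from the pose commanded when the call began, along the tool's axes at that moment, turning the shorter way round; what a row does not reach only later rows make up. The controller multiplies each number of a shift by 120 mm and each number of a turn by 360 degrees. A row lasts 1/8 s, in which the tool goes at most 62.5 mm and 10.7 degrees, less where a joint would pass 70% of its speed; a pose out of reach is approached as far as the arm can. A call with a number of a shift or a turn outside -1 to 1 is refused whole. A call with a gripper value outside its range is refused whole. The fingers move at their own pace and stop on an object; "squeeze" is the grip in N (left out, the last holds). Time passes only in rows, so rows that repeat a pose let the fingers close. It gives the time, the measured TCP pose, the force, the opening and the grip force at its end, in the units of the state.
- r.get_state(): the state, without advancing time (a new reading comes with each control period).
- capture(name): name is "scene" or "top" or "wrist"; returns the picture (400x640x3 uint8, red, green, blue); there is no depth.
- camera_model(name): a dict with "camera_matrix" (3x3 intrinsics, pixels), "rvec" (rotation vector, rad) and "tvec" (3), from world to camera coordinates, as OpenCV has them. Camera axes: x right, y down, z forward; pixel columns grow to the right and rows downward; lengths in m; the calibration is good to about 2 mm. A picture is of the moment at which its call begins: read the wrist's pose just before it. camera_model takes no time and is no camera call; for the wrist camera it gives the pose at the moment of the call.
- job.close_job(): hands the job in; it is judged then, once.
The state is a dict: "time_s": time; "joints": joint angles; "qd": joint speeds; "joint_torque": joint torques, N m; "tcp_pos": TCP position; "eef_rot": TCP orientation; "contact_force": force on the tool from outside, world axes, zero at the start; "moment": the same for the moment, N m; "gripper_width": finger opening in m; "gripper_force": force on a finger pad.
Only numpy, scipy, OpenCV 4.12 (cv2) and the standard library are available. Lean on these libraries where they do the work, as an engineer would, in place of code of your own. Each camera call takes 0.05 s, during which the arm holds its last target. There are 200 camera calls.

## Working session

There is one attempt and no reset: what is moved stays moved. The work goes in short steps, Python scripts to look and compute and a tool call to move; the robot and the scene stay as the last step left them, time stands still between calls to the robot, and variables do not carry over. Pictures are saved under pics/ and viewed, at most 14 in all, crops included, and the job is handed in when it is done.

Besides the shell and the picture viewer there is one more tool, called after ">>>" in YAML: its name, and indented under it one key for each argument. drive_tool: Moves the arm, as the interface text tells. Its arguments: {"type":"object","properties":{"increments":{"type":"array"},"squeeze":{"type":"number"}},"required":["increments"]}

```bash
ls; mkdir -p pics; python3 - <<'E'
from plant import r,capture,camera_model,job
import cv2
s=r.get_state();print(s)
for n in("scene","top"):
    cv2.imwrite(f"pics/{n}0.png",capture(n)[:,:,::-1]);print(camera_model(n))
E
```

```text
pics
{'time_s': 0.0, 'joints': array([ 8.17662963e+01,  2.05902654e+01,  6.33571929e-01, -2.18165809e-02,
       -7.01358598e+01, -1.65081540e+01]), 'qd': array([-0.06141195, -0.01635359, -0.07036539, -0.06239871,  0.05146831,
        0.13568028]), 'joint_torque': array([ 5.00635906e-04, -5.82717168e+01,  2.93061858e+01,  6.99752882e+00,
        6.89646535e-03, -1.58378393e-04]), 'tcp_pos': array([0.28230974, 0.61260034, 0.23662901]), 'eef_rot': array([ 1.79905434e+02, -6.63833470e-03, -2.47492819e+01]), 'contact_force': array([0.2623906 , 0.40008853, 0.44358155]), 'moment': array([0.00479044, 0.03013393, 0.05900465]), 'gripper_force': 0.0, 'gripper_width': 0.08769749102703278}
{'camera_matrix': array([[488.63783009,   0.        , 323.60048366],
       [  0.        , 488.63783009, 204.19291664],
       [  0.        ,   0.        ,   1.        ]]), 'rvec': array([ 1.26566571,  2.14912152, -1.02511615]), 'tvec': array([ 0.33691087, -0.24925333,  1.90583515])}
{'camera_matrix': array([[454.06327764,   0.        , 316.79278153],
       [  0.        , 454.06327764, 197.7751874 ],
       [  0.        ,   0.        ,   1.        ]]), 'rvec': array([ 2.12495983, -2.17194375,  0.10125288]), 'tvec': array([-0.02963507,  0.56100299,  1.08611044])}
```

View pics/scene0.png

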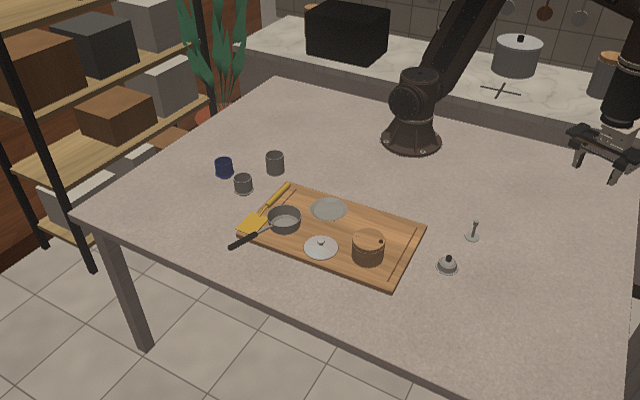

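View pics/top0.png

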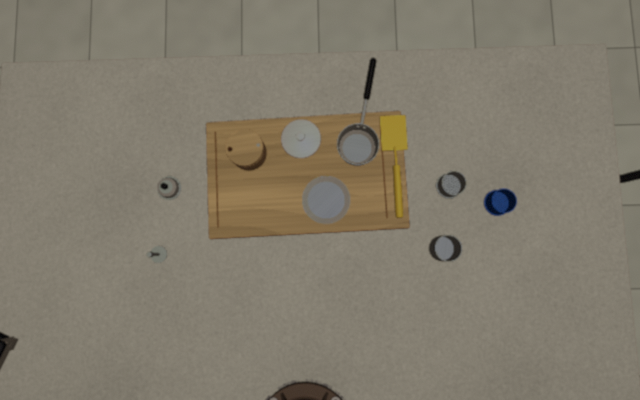

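The top view shows the plate at (327,200), grey cups at (451,184) and (445,248), the blue look-alike at (500,201), the plunger at (158,254) and the domed lid at (168,187). The pan lid at (301,139) is the bystander. Next I'll crop the two grey cups to tell them apart.

```bash
cat > h.py <<'E'
import numpy as np,cv2
from plant import r,capture,camera_model,job
def cam(name):
    m=camera_model(name);R=cv2.Rodrigues(m["rvec"])[0];return m["camera_matrix"],R,np.array(m["tvec"]).ravel()
def unproj(name,u,v,z,c=None):
    K,R,t=c or cam(name);C=-R.T@t;d=R.T@np.linalg.solve(K,[u,v,1.]);return C+d*(z-C[2])/d[2]
def proj(P,c):
    K,R,t=c;p=K@(R@np.array(P)+t);return p[:2]/p[2]
E
python3 - <<'E'
from h import *
a=cv2.imread("pics/scene0.png")[140:205,205:295];b=cv2.imread("pics/top0.png")
f=lambda i,w,h:cv2.resize(i,(w,h),interpolation=cv2.INTER_CUBIC)
top=f(a,400,290);
x=np.hstack([top,f(b[165:265,415:525],400,290)])
y=np.hstack([f(b[170:270,130:230],400,290),f(b[170:230,290:365],400,290)])
cv2.imwrite("pics/c1.png",np.vstack([x,y]))
for n,u,v,z in[("cupA",451,184,.06),("cupB",445,248,.07),("blue",500,201,.06),("plate",327,200,.03),("plunger",160,254,.003),("lid",168,187,.01),("lidknob",164,186,.05)]:
    p=unproj("top",u,v,z);print(n,p.round(3),np.hypot(*p[:2]).round(3))
E
```

```text
cupA [ 0.583 -0.365  0.06 ] 0.687
cupB [ 0.431 -0.34   0.07 ] 0.549
blue [ 0.539 -0.478  0.06 ] 0.72
plate [ 0.554 -0.067  0.03 ] 0.558
plunger [0.431 0.356 0.003] 0.559
lid [0.599 0.337 0.01 ] 0.687
lidknob [0.596 0.332 0.05 ] 0.682
```

View pics/c1.png

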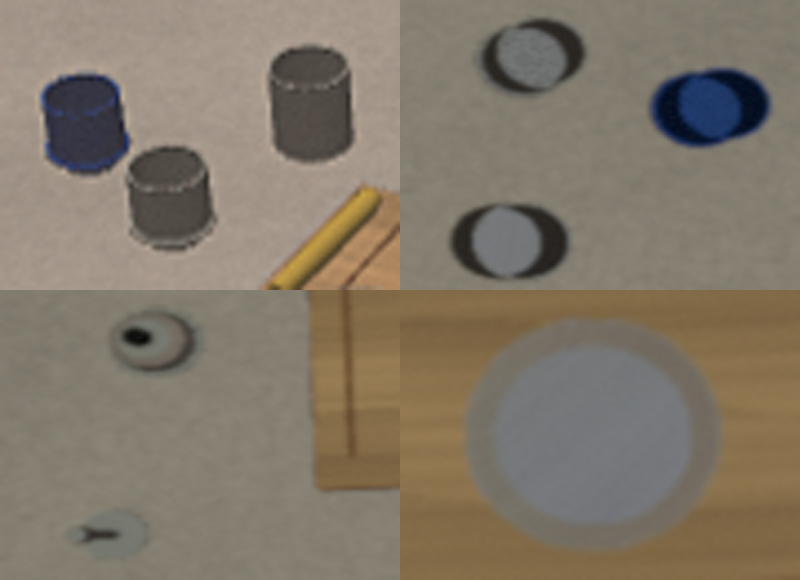

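Upper cup A at (451,184) is short with a bead, so it is the sieve cup. Lower cup B at (445,248) is tall and plain, so it is the receiver. (500,201) is the blue look-alike. Domed lid with black knob: (168,187), not the flat pan lid at (301,139). Heading to the receiver at yaw 0.

>>> drive_tool:
  increments:
    - [[1,0.5,0,0,-0.0688],[1,1,0,0,-0.0688],[1,1,0,0,-0.0688],[1,1,0,0,-0.0688]]

```text
time_s: 0.6
tcp_pos: [0.392, 0.5622, 0.2369]
eef_rot: [180.0, 0.0, -0.1]
contact_force: [-0.8, 0.1, -0.7]
gripper_width: 0.0874
gripper_force: 0.0
```

>>> drive_tool:
  increments:
    - [[1,0.25,0.5,0,0],[1,0.5,1,0,0],[1,0.5,1,0,0]]

```text
time_s: 0.98
tcp_pos: [0.452, 0.4404, 0.238]
eef_rot: [180.0, 0.0, -0.2]
contact_force: [0.8, 1.2, -0.4]
gripper_width: 0.0876
gripper_force: 0.0
```

>>> drive_tool:
  increments:
    - [[1,0,0.5,0,0],[1,0,1,0,0]]

```text
time_s: 1.23
tcp_pos: [0.4509, 0.3224, 0.2371]
eef_rot: [180.0, 0.0, 0.1]
contact_force: [0.5, -0.0, 1.0]
gripper_width: 0.0877
gripper_force: 0.0
```

>>> drive_tool:
  increments:
    - [[1,0,0.5,0,0],[1,0,1,0,0]]

```text
time_s: 1.48
tcp_pos: [0.451, 0.2021, 0.2377]
eef_rot: [-180.0, -0.0, 0.0]
contact_force: [0.7, -0.6, 0.8]
gripper_width: 0.0877
gripper_force: 0.0
```

>>> drive_tool:
  increments:
    - [[1,0,0.5,0,0],[1,0,1,0,0]]

```text
time_s: 1.72
tcp_pos: [0.4513, 0.0821, 0.2379]
eef_rot: [-180.0, -0.0, 0.1]
contact_force: [1.5, -0.8, -0.5]
gripper_width: 0.0876
gripper_force: 0.0
```

>>> drive_tool:
  increments:
    - [[1,0,0.5,0,0],[1,0,1,0,0]]

```text
time_s: 1.98
tcp_pos: [0.4518, -0.0379, 0.238]
eef_rot: [-180.0, -0.1, 0.1]
contact_force: [1.1, 0.5, 0.8]
gripper_width: 0.0875
gripper_force: 0.0
```

>>> drive_tool:
  increments:
    - [[1,0,0.5,0,0],[1,0,1,0,0]]

```text
time_s: 2.22
tcp_pos: [0.4521, -0.1581, 0.238]
eef_rot: [-180.0, -0.1, 0.1]
contact_force: [1.8, 0.6, 0.3]
gripper_width: 0.0874
gripper_force: 0.0
```

>>> drive_tool:
  increments:
    - [[1,0,0.5,0,0],[1,0,1,0,0],[1,0,1,0,0],[1,0,1,0,0]]

```text
time_s: 2.72
tcp_pos: [0.4521, -0.2766, 0.2372]
eef_rot: [-180.0, 0.0, -0.0]
contact_force: [1.4, 0.6, 0.3]
gripper_width: 0.0876
gripper_force: 0.0
```

```bash
cat >> h.py <<'E'
def shot(n="w"):
    s=r.get_state();c=cam("wrist");im=capture("wrist")[:,:,::-1].copy()
    cv2.imwrite(f"pics/{n}.png",im);np.savez(f"pics/{n}.npz",K=c[0],R=c[1],t=c[2]);print(s["tcp_pos"].round(4),s["eef_rot"].round(1));return im,c
def load(n): d=np.load(f"pics/{n}.npz");return d["K"],d["R"],d["t"]
E
python3 - <<'E'
from h import *
im,c=shot("w1");print("cam at",-c[1].T@c[2],"axis",c[1][2])
for P in[(.583,-.365,.062),(.431,-.34,.07)]:print(proj(P,c))
E
```

```text
[ 0.4521 -0.2766  0.2372] [-180.    0.   -0.]
cam at [ 0.5202192  -0.27659857  0.38495193] axis [-2.56111010e-01  1.19672161e-04 -9.66647369e-01]
[406.06889545  65.3913894 ]
[376.74913705 205.54016988]
```

View pics/w1.png

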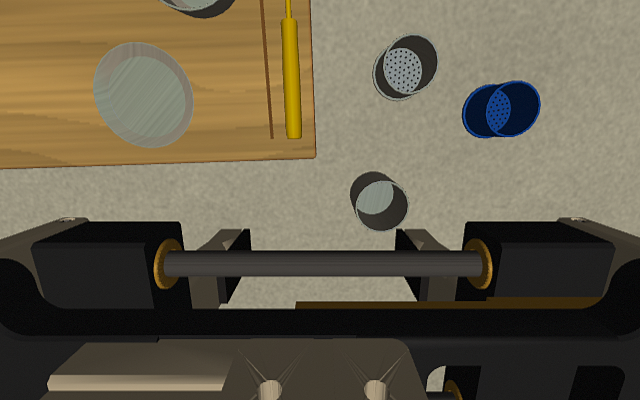

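The wrist view shows the plate at (144,95), the perforated sieve cup at (405,67), the blue one at (501,108) and the receiver at (379,201). I'll overlay fitted model circles to check the poses.

```bash
cat >> h.py <<'E'
def circ(P,rad,c):
    a=np.linspace(0,2*np.pi,60);return np.array([proj((P[0]+rad*np.cos(t),P[1]+rad*np.sin(t),P[2]),c) for t in a])
def montage(n,items,out,S=4,H=72,W=98):
    # items: (centre uv, [(P,rad)...])
    im=cv2.imread(f"pics/{n}.png");c=load(n);T=[]
    for (u,v),cs in items:
        u0=int(np.clip(u-W//2,0,640-W));v0=int(np.clip(v-H//2,0,400-H))
        t=cv2.resize(im[v0:v0+H,u0:u0+W],None,fx=S,fy=S,interpolation=cv2.INTER_CUBIC)
        for k,(P,rad) in enumerate(cs):
            q=((circ(P,rad,c)-[u0,v0]+.5)*S).astype(int);cv2.polylines(t,[q],True,[(0,255,0),(0,0,255),(255,0,255)][k],1)
        T.append(t);print("crop origin",u0,v0)
    while len(T)%2:T.append(np.zeros_like(T[0]))
    cv2.imwrite(f"pics/{out}.png",np.vstack([np.hstack(T[i:i+2]) for i in range(0,len(T),2)]))
E
python3 - <<'E'
from h import *
rc=(.431,-.340);sv=(.583,-.365);pl=(.554,-.067)
montage("w1",[((379,201),[((*rc,.07),.032),((*rc,0),.032)]),((405,67),[((*sv,.062),.030),((*sv,.014),.033)]),((144,95),[((*pl,.03),.06),((*pl,.023),.0425)])],"m1",H=112,W=112,S=3)
E
```

```text
crop origin 323 145
crop origin 349 11
crop origin 88 39
```

View pics/m1.png

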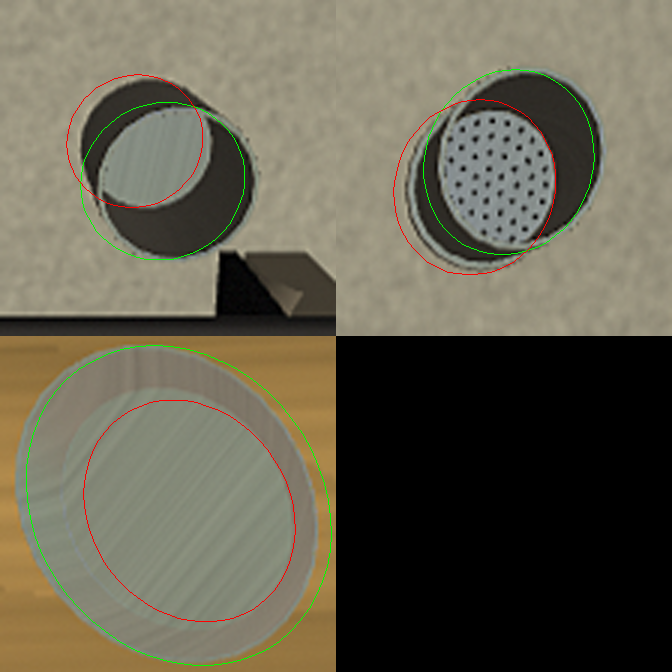

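```bash
python3 - <<'E'
from h import *
c=load("w1")
for n,P,d in[("rec",(.431,-.340,.05),(4.5,.2)),("sieve",(.583,-.365,.045),(3.1,-.5)),("plate",(.554,-.067,.03),(-3.8,-.3))]:
    u,v=proj(P,c)+d;print(n,unproj(0,u,v,P[2],c).round(4))
print(unproj("top",444.4,248.4,.003),unproj("top",453.5,183.5,.062))
E
```

```text
rec [ 0.4307 -0.3456  0.05  ]
sieve [ 0.5835 -0.3684  0.045 ]
plate [ 0.5543 -0.0625  0.03  ]
[ 0.42999279 -0.35506747  0.003     ] [ 0.58343986 -0.3700315   0.062     ]
```

>>> drive_tool:
  increments:
    - [[1,-0.178,0.575,0,0],[1,-0.178,0.575,0.5,0],[1,-0.178,0.575,0.8,0],[1,-0.178,0.575,0.8,0]]
  squeeze: 15

```text
time_s: 3.28
tcp_pos: [0.4295, -0.3441, 0.1395]
eef_rot: [-179.9, 0.3, 0.1]
contact_force: [-0.5, 0.7, 1.3]
gripper_width: 0.0877
gripper_force: 0.0
```

>>> drive_tool:
  increments:
    - [[1,0,0,0.3,0],[1,0,0,0.6,0],[1,0,0,0.775,0],[1,0,0,0.775,0],[1,0,0,0.775,0]]

```text
time_s: 3.9
tcp_pos: [0.4324, -0.3462, 0.0507]
eef_rot: [179.9, -0.2, 0.1]
contact_force: [-0.4, 0.6, 0.5]
gripper_width: 0.0872
gripper_force: 0.0
```

>>> drive_tool:
  increments:
    - [[-1,0,0,0,0],[-1,0,0,0,0],[-1,0,0,0,0],[-1,0,0,0,0],[-1,0,0,0,0]]

```text
time_s: 4.53
tcp_pos: [0.4307, -0.3463, 0.049]
eef_rot: [180.0, -0.0, 0.0]
contact_force: [-0.5, 1.1, 6.0]
gripper_width: 0.0637
gripper_force: 15.0
```

>>> drive_tool:
  increments:
    - [[-1,0,0,-0.4,0],[-1,0,0,-0.8,0],[-1,0,0,-1,0],[-1,0,0,-1,0]]

```text
time_s: 5.03
tcp_pos: [0.4315, -0.3466, 0.1705]
eef_rot: [179.9, -0.2, 0.0]
contact_force: [0.4, 0.6, -2.2]
gripper_width: 0.0636
gripper_force: 15.0
```

>>> drive_tool:
  increments:
    - [[-1,0.15,-0.3,0,0],[-1,0.3,-0.6,0,0],[-1,0.5,-1,0,0],[-1,0.5,-1,0,0]]

```text
time_s: 5.52
tcp_pos: [0.4911, -0.2235, 0.1671]
eef_rot: [-180.0, 0.1, 0.2]
contact_force: [-0.0, 0.3, -0.7]
gripper_width: 0.0635
gripper_force: 15.0
```

>>> drive_tool:
  increments:
    - [[-1,0.15,-0.3,0,0],[-1,0.3,-0.6,0,0],[-1,0.45,-1,0,0],[-1,0.45,-1,0,0],[-1,0.45,-1,0,0]]

```text
time_s: 6.15
tcp_pos: [0.5436, -0.1064, 0.1674]
eef_rot: [180.0, 0.1, 0.0]
contact_force: [-1.3, -0.6, -0.9]
gripper_width: 0.0635
gripper_force: 15.0
```

```bash
python3 - <<'E'
from h import *
im,c=shot("w2");pl=(.5543,-.0625);T=r.get_state()["tcp_pos"]
montage("w2",[(proj((*pl,.03),c),[((*pl,.03),.06),((*pl,.023),.0425)]),(proj((T[0],T[1],T[2]+.022),c),[((T[0],T[1],T[2]+.022),.032)])],"m2",H=140,W=130,S=3)
E
```

```text
[ 0.5436 -0.1064  0.1674] [1.8e+02 1.0e-01 0.0e+00]
crop origin 215 113
crop origin 258 198
```

View pics/m2.png

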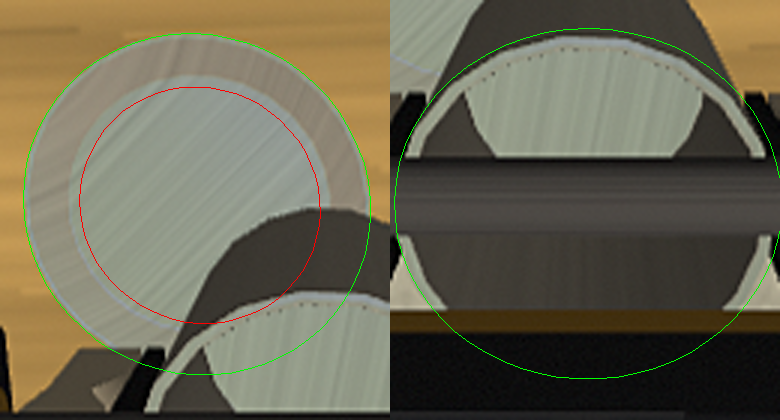

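>>> drive_tool:
  increments:
    - [[-1,0.089,-0.366,0,0],[-1,0.089,-0.366,0.3,0],[-1,0.089,-0.366,0.5,0],[-1,0.089,-0.366,0.68,0],[-1,0.089,-0.366,0.68,0]]

```text
time_s: 6.82
tcp_pos: [0.5534, -0.0636, 0.0853]
eef_rot: [180.0, 0.2, -0.1]
contact_force: [-0.5, 0.3, -0.5]
gripper_width: 0.0636
gripper_force: 15.0
```

>>> drive_tool:
  increments:
    - [[-1,0,0,0.025,0],[-1,0,0,0.05,0],[-1,0,0,0.05,0]]

```text
time_s: 7.2
tcp_pos: [0.5553, -0.0623, 0.0814]
eef_rot: [-180.0, -0.0, 0.0]
contact_force: [-0.4, 0.5, -0.9]
gripper_width: 0.0639
gripper_force: 15.0
```

>>> drive_tool:
  increments:
    - [[-1,0,0,0.017,0],[-1,0,0,0.034,0],[-1,0,0,0.034,0]]

```text
time_s: 7.58
tcp_pos: [0.555, -0.0622, 0.0767]
eef_rot: [180.0, 0.0, 0.0]
contact_force: [0.0, 0.6, -1.5]
gripper_width: 0.0637
gripper_force: 15.0
```

>>> drive_tool:
  increments:
    - [[-1,0,0,0.01,0],[-1,0,0,0.02,0],[-1,0,0,0.02,0]]

```text
time_s: 7.95
tcp_pos: [0.555, -0.0622, 0.0743]
eef_rot: [180.0, 0.0, 0.0]
contact_force: [0.4, -0.2, -1.2]
gripper_width: 0.0634
gripper_force: 15.0
```

>>> drive_tool:
  increments:
    - [[-1,0,0,0.008,0],[-1,0,0,0.015,0],[-1,0,0,0.015,0]]

```text
time_s: 8.32
tcp_pos: [0.555, -0.0622, 0.0726]
eef_rot: [180.0, 0.0, 0.0]
contact_force: [-0.0, 0.3, -0.6]
gripper_width: 0.0637
gripper_force: 15.0
```

>>> drive_tool:
  increments:
    - [[-1,0,0,0.006,0],[-1,0,0,0.012,0],[-1,0,0,0.012,0],[-1,0,0,0.012,0]]

```text
time_s: 8.82
tcp_pos: [0.5552, -0.0622, 0.0721]
eef_rot: [180.0, -0.0, 0.0]
contact_force: [-3.2, 1.3, 6.1]
gripper_width: 0.0635
gripper_force: 15.0
```

>>> drive_tool:
  increments:
    - [[1,0,0,0,0],[1,0,0,0,0],[1,0,0,0,0],[1,0,0,0,0]]

```text
time_s: 9.32
tcp_pos: [0.5551, -0.0622, 0.0711]
eef_rot: [180.0, 0.0, 0.0]
contact_force: [-0.6, -0.0, 0.1]
gripper_width: 0.0873
gripper_force: 0.0
```

>>> drive_tool:
  increments:
    - [[1,0,0,-0.15,0],[1,0,0,-0.5,0],[1,0,0,-1,0],[1,0,0,-1,0]]

```text
time_s: 9.82
tcp_pos: [0.5581, -0.062, 0.1965]
eef_rot: [-180.0, -0.5, 0.1]
contact_force: [0.2, 0.4, -0.7]
gripper_width: 0.0879
gripper_force: 0.0
```

>>> drive_tool:
  increments:
    - [[1,-0.1,0.5,0,0],[1,-0.2,1,0,0]]

```text
time_s: 10.07
tcp_pos: [0.5309, -0.1828, 0.1911]
eef_rot: [-180.0, -0.0, 0.2]
contact_force: [1.1, -0.8, -0.2]
gripper_width: 0.0875
gripper_force: 0.0
```

>>> drive_tool:
  increments:
    - [[1,0,0.5,0,0],[1,0,1,0,0]]

```text
time_s: 10.32
tcp_pos: [0.5309, -0.304, 0.1911]
eef_rot: [-180.0, -0.0, 0.1]
contact_force: [1.3, -0.1, 0.7]
gripper_width: 0.0874
gripper_force: 0.0
```

>>> drive_tool:
  increments:
    - [[1,0,0.4,0,0],[1,0,0.4,0,0],[1,0,0.4,0,0],[1,0,0.4,0,0]]

```text
time_s: 10.82
tcp_pos: [0.5313, -0.3493, 0.1912]
eef_rot: [-180.0, 0.0, 0.1]
contact_force: [0.0, -0.2, 0.4]
gripper_width: 0.0877
gripper_force: 0.0
```

```bash
python3 - <<'E'
from h import *
im,c=shot("w3");sv=(.5835,-.3684);rc=(.555,-.0622)
cv2.imwrite("pics/top3.png",capture("top")[:,:,::-1]);k=cam("top");np.savez("pics/top3.npz",K=k[0],R=k[1],t=k[2])
print(proj((*sv,.062),c),proj((*rc,.093),k))
montage("w3",[(proj((*sv,.04),c),[((*sv,.062),.030),((*sv,.014),.033)])]*1,"m3",H=130,W=130,S=3)
montage("top3",[(proj((*rc,.04),k),[((*rc,.093),.032),((*rc,.023),.032)])]*1,"m3b",H=65,W=65,S=6)
a=cv2.imread("pics/m3.png")[:,:390];b=cv2.imread("pics/m3b.png")[:,:390];cv2.imwrite("pics/m3.png",np.hstack([a,b]))
E
```

```text
[ 0.5313 -0.3493  0.1912] [-1.8e+02  0.0e+00  1.0e-01]
[342.41721956 143.8462188 ] [324.87932922 196.74826388]
crop origin 275 77
crop origin 293 167
```

View pics/m3.png

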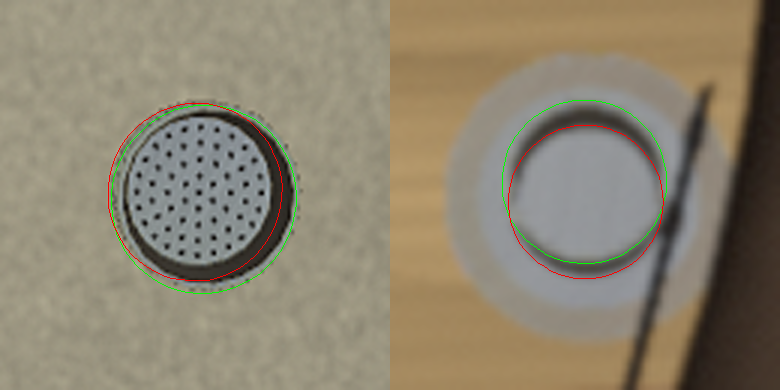

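>>> drive_tool:
  increments:
    - [[1,0.44,0.164,0,0],[1,0.44,0.164,0.4,0],[1,0.44,0.164,0.6,0],[1,0.44,0.164,0.6,0]]

```text
time_s: 11.42
tcp_pos: [0.5831, -0.3686, 0.1172]
eef_rot: [-179.9, 0.2, 0.1]
contact_force: [-0.3, -0.4, 0.7]
gripper_width: 0.0875
gripper_force: 0.0
```

>>> drive_tool:
  increments:
    - [[1,0,0,0.2,0],[1,0,0,0.4,0],[1,0,0,0.61,0],[1,0,0,0.61,0],[1,0,0,0.61,0]]

```text
time_s: 12.05
tcp_pos: [0.5853, -0.3701, 0.0482]
eef_rot: [179.9, -0.1, 0.1]
contact_force: [-0.1, -0.3, 0.5]
gripper_width: 0.0874
gripper_force: 0.0
```

>>> drive_tool:
  increments:
    - [[-1,0,0,0,0],[-1,0,0,0,0],[-1,0,0,0,0],[-1,0,0,0,0],[-1,0,0,0,0]]

```text
time_s: 12.68
tcp_pos: [0.5842, -0.3699, 0.0463]
eef_rot: [180.0, -0.0, 0.0]
contact_force: [0.1, 0.1, 3.1]
gripper_width: 0.0593
gripper_force: 15.0
```

>>> drive_tool:
  increments:
    - [[-1,0,0,-0.4,0],[-1,0,0,-0.8,0],[-1,0,0,-1,0],[-1,0,0,-1,0]]

```text
time_s: 13.18
tcp_pos: [0.585, -0.3702, 0.1683]
eef_rot: [179.9, -0.2, 0.0]
contact_force: [-0.8, 0.6, -1.9]
gripper_width: 0.0593
gripper_force: 15.0
```

>>> drive_tool:
  increments:
    - [[-1,-0.08,-0.3,-0.27,0],[-1,-0.16,-0.6,-0.27,0],[-1,-0.24,-1,-0.27,0]]

```text
time_s: 13.55
tcp_pos: [0.5541, -0.249, 0.1967]
eef_rot: [-180.0, 0.1, -0.1]
contact_force: [0.6, 1.3, -0.9]
gripper_width: 0.0592
gripper_force: 15.0
```

>>> drive_tool:
  increments:
    - [[-1,0,-0.5,0,0],[-1,0,-1,0,0]]

```text
time_s: 13.8
tcp_pos: [0.554, -0.1283, 0.1968]
eef_rot: [-180.0, 0.1, -0.0]
contact_force: [1.5, 1.0, -0.3]
gripper_width: 0.0589
gripper_force: 15.0
```

>>> drive_tool:
  increments:
    - [[-1,0,-0.3,0,0],[-1,0,-0.56,0,0],[-1,0,-0.56,0,0],[-1,0,-0.56,0,0],[-1,0,-0.56,0,0]]

```text
time_s: 14.42
tcp_pos: [0.5548, -0.0634, 0.1978]
eef_rot: [180.0, 0.1, -0.0]
contact_force: [-1.0, 0.3, -1.8]
gripper_width: 0.0594
gripper_force: 15.0
```

```bash
python3 - <<'E'
from h import *
im,c=shot("w4")
rc=(.5551,-.0622);T=r.get_state()["tcp_pos"];z=T[2]-.0463
print(proj((*rc,.093),c))
montage("w4",[((320,200),[((T[0],T[1],z+.062),.03),((T[0],T[1],z+.014),.033),((*rc,.093),.032)])],"m4",H=200,W=260,S=3)
cv2.imwrite("pics/m4.png",cv2.imread("pics/m4.png")[:,:780])
E
```

```text
[ 0.5548 -0.0634  0.1978] [ 1.8e+02  1.0e-01 -0.0e+00]
[321.31685291 201.69418322]
crop origin 190 100
```

View pics/m4.png

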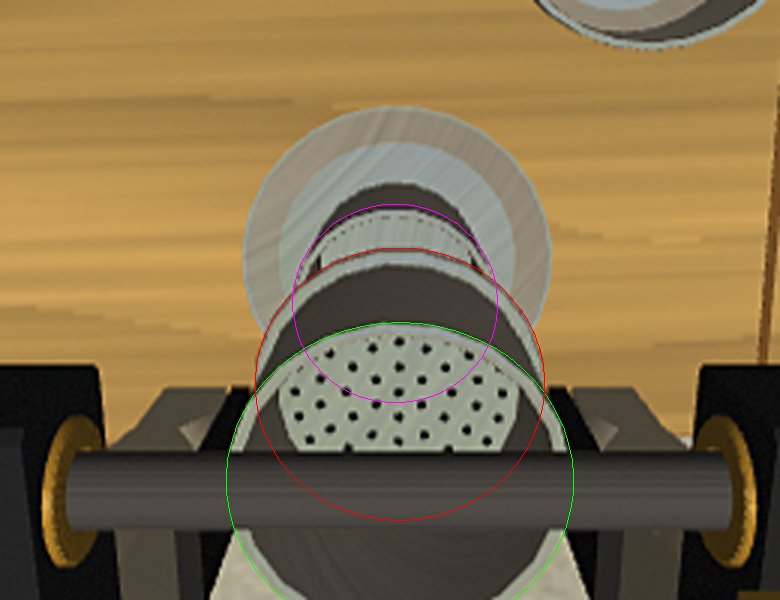

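>>> drive_tool:
  increments:
    - [[-1,0,-0.01,0.15,0],[-1,0,-0.01,0.3,0],[-1,0,-0.01,0.42,0],[-1,0,-0.01,0.47,0],[-1,0,-0.01,0.47,0]]

```text
time_s: 15.1
tcp_pos: [0.5551, -0.0617, 0.1418]
eef_rot: [180.0, 0.0, 0.0]
contact_force: [0.1, -0.3, -1.4]
gripper_width: 0.059
gripper_force: 15.0
```

>>> drive_tool:
  increments:
    - [[-1,0,0,0.025,0],[-1,0,0,0.05,0],[-1,0,0,0.075,0],[-1,0,0,0.09,0],[-1,0,0,0.09,0]]

```text
time_s: 15.72
tcp_pos: [0.555, -0.0615, 0.1311]
eef_rot: [180.0, 0.0, 0.0]
contact_force: [-0.5, -0.6, -0.4]
gripper_width: 0.0595
gripper_force: 15.0
```

>>> drive_tool:
  increments:
    - [[-1,0,0,0.01,0],[-1,0,0,0.02,0],[-1,0,0,0.02,0]]

```text
time_s: 16.1
tcp_pos: [0.555, -0.0615, 0.1288]
eef_rot: [180.0, 0.0, 0.0]
contact_force: [0.5, 0.4, -0.5]
gripper_width: 0.0591
gripper_force: 15.0
```

>>> drive_tool:
  increments:
    - [[-1,0,0,0.007,0],[-1,0,0,0.014,0],[-1,0,0,0.014,0],[-1,0,0,0.014,0]]

```text
time_s: 16.6
tcp_pos: [0.5553, -0.0615, 0.1274]
eef_rot: [180.0, -0.0, 0.0]
contact_force: [-0.1, 0.0, 2.2]
gripper_width: 0.0591
gripper_force: 15.0
```

>>> drive_tool:
  increments:
    - [[1,0,0,0,0],[1,0,0,0,0],[1,0,0,0,0],[1,0,0,0,0]]

```text
time_s: 17.1
tcp_pos: [0.5551, -0.0615, 0.1271]
eef_rot: [180.0, 0.0, 0.0]
contact_force: [0.2, -0.2, -0.3]
gripper_width: 0.0868
gripper_force: 0.0
```

>>> drive_tool:
  increments:
    - [[1,0,0,-0.15,0],[1,0,0,-0.5,0],[1,0,0,-0.9,0],[1,0,0,-0.9,0]]

```text
time_s: 17.6
tcp_pos: [0.5573, -0.0614, 0.2395]
eef_rot: [-180.0, -0.4, 0.1]
contact_force: [0.4, 0.8, -0.5]
gripper_width: 0.0881
gripper_force: 0.0
```

>>> drive_tool:
  increments:
    - [[1,-0.17,-0.43,0,0],[1,-0.345,-0.86,0,0]]

```text
time_s: 17.85
tcp_pos: [0.5129, 0.0422, 0.2345]
eef_rot: [180.0, 0.0, -0.1]
contact_force: [0.1, -0.1, 0.1]
gripper_width: 0.0874
gripper_force: 0.0
```

>>> drive_tool:
  increments:
    - [[1,-0.17,-0.43,0,0],[1,-0.345,-0.86,0,0]]

```text
time_s: 18.1
tcp_pos: [0.4712, 0.1462, 0.2348]
eef_rot: [180.0, 0.0, 0.0]
contact_force: [1.2, 1.3, -0.8]
gripper_width: 0.0882
gripper_force: 0.0
```

>>> drive_tool:
  increments:
    - [[1,-0.17,-0.43,0,0],[1,-0.345,-0.86,0,0]]

```text
time_s: 18.35
tcp_pos: [0.4296, 0.2495, 0.2348]
eef_rot: [180.0, 0.0, 0.0]
contact_force: [0.7, 0.5, 0.3]
gripper_width: 0.0875
gripper_force: 0.0
```

>>> drive_tool:
  increments:
    - [[1,-0.17,-0.43,0,0],[1,-0.345,-0.86,0,0],[1,-0.345,-0.86,0,0],[1,-0.345,-0.86,0,0]]

```text
time_s: 18.85
tcp_pos: [0.3889, 0.351, 0.2345]
eef_rot: [179.9, 0.0, 0.1]
contact_force: [1.0, 0.5, 0.7]
gripper_width: 0.0874
gripper_force: 0.0
```

```bash
python3 - <<'E'
from h import *
im,c=shot("w5");p=(.431,.356);sc=(.5551,-.0615)
cv2.imwrite("pics/top5.png",capture("top")[:,:,::-1]);k=cam("top");np.savez("pics/top5.npz",K=k[0],R=k[1],t=k[2])
print(proj((.599,.337,.01),c))
montage("w5",[(proj((*p,.03),c),[((*p,.065),.004),((*p,.003),.022),((*p,.057),.007)])]*1,"m5",H=130,W=130,S=3)
montage("top5",[(proj((*sc,.08),k),[((*sc,.143),.030),((*sc,.095),.033)])]*1,"m5b",H=65,W=65,S=6)
a=cv2.imread("pics/m5.png")[:,:390];b=cv2.imread("pics/m5b.png")[:,:390];cv2.imwrite("pics/m5.png",np.hstack([a,b]))
E
```

```text
[0.3889 0.351  0.2345] [1.799e+02 0.000e+00 1.000e-01]
[ 3.34858195e+02 -1.98121980e-01]
crop origin 253 83
crop origin 292 165
```

View pics/m5.png

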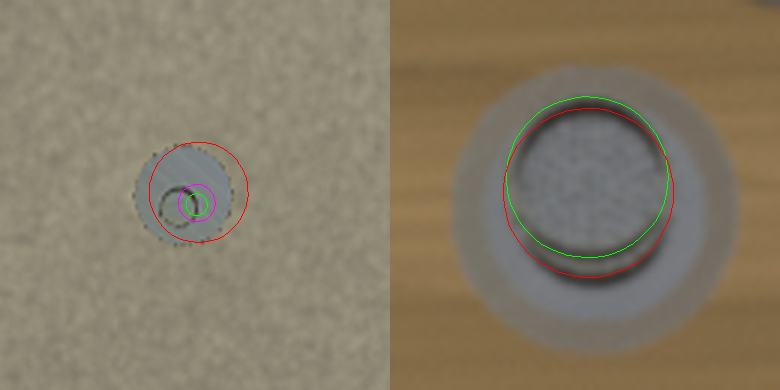

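```bash
python3 - <<'E'
from h import *
c=load("w5");p=(.431,.356)
for z,d in((.003,(-5,1.2)),(.057,(-6.3,1))):
    u,v=proj((*p,z),c)+np.array(d);print(unproj(0,u,v,z,c))
E
```

```text
[0.42940846 0.36268493 0.003     ]
[0.4298514  0.36324341 0.057     ]
```

>>> drive_tool:
  increments:
    - [[1,0.34,-0.1,0,0],[1,0.34,-0.1,0.4,0],[1,0.34,-0.1,0.8,0],[1,0.34,-0.1,0.8,0],[1,0.34,-0.1,0.8,0]]

```text
time_s: 19.58
tcp_pos: [0.4312, 0.3634, 0.141]
eef_rot: [-179.9, -0.1, 0.0]
contact_force: [1.0, -0.5, 1.6]
gripper_width: 0.0877
gripper_force: 0.0
```

>>> drive_tool:
  increments:
    - [[0,0,0,0.2,0],[0,0,0,0.4,0],[0,0,0,0.635,0],[0,0,0,0.635,0],[0,0,0,0.635,0]]

```text
time_s: 20.2
tcp_pos: [0.4311, 0.3645, 0.0652]
eef_rot: [-179.9, -0.1, 0.1]
contact_force: [-0.2, 0.6, -0.1]
gripper_width: 0.0463
gripper_force: 0.0
```

```bash
python3 - <<'E'
from h import *
im,c=shot("w6");T=r.get_state()["tcp_pos"];print(r.get_state()["gripper_width"])
p=(.4297,.363);print(proj((*p,.065),c));montage("w6",[((320,250),[((*p,.065),.004),((*p,.003),.022),((*p,.057),.007)])],"m6",H=200,W=260,S=3)
cv2.imwrite("pics/m6.png",cv2.imread("pics/m6.png")[:,:780])
E
```

```text
[0.4311 0.3645 0.0652] [-1.799e+02 -1.000e-01  1.000e-01]
0.04492513625355787
[325.26215569 251.75068263]
crop origin 190 150
```

View pics/m6.png

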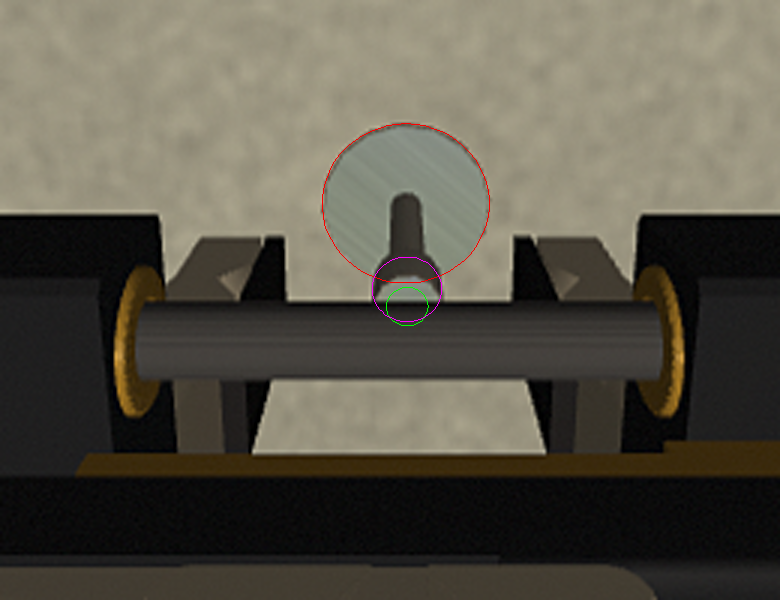

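>>> drive_tool:
  increments:
    - [[0,0,0.01,0.015,0],[-1,0,0.01,0.015,0],[-1,0,0.01,0.015,0],[-1,0,0.01,0.015,0],[-1,0,0.01,0.015,0]]

```text
time_s: 20.88
tcp_pos: [0.4301, 0.3621, 0.0611]
eef_rot: [180.0, 0.0, 0.0]
contact_force: [-0.1, -0.7, -0.7]
gripper_width: 0.0135
gripper_force: 15.0
```

>>> drive_tool:
  increments:
    - [[-1,0,0,0,0],[-1,0,0,0,0],[-1,0,0,0,0]]

```text
time_s: 21.25
tcp_pos: [0.4301, 0.362, 0.0611]
eef_rot: [180.0, 0.0, 0.0]
contact_force: [0.5, -0.5, -0.6]
gripper_width: 0.0135
gripper_force: 15.0
```

>>> drive_tool:
  increments:
    - [[-1,0,0,-0.3,0],[-1,0,0,-0.6,0],[-1,0,0,-1,0]]

```text
time_s: 21.62
tcp_pos: [0.4296, 0.3614, 0.1815]
eef_rot: [179.9, 0.1, 0.0]
contact_force: [0.8, 1.3, -0.7]
gripper_width: 0.0132
gripper_force: 15.0
```

>>> drive_tool:
  increments:
    - [[-1,0.09,0.3,-0.3,0],[-1,0.18,0.6,-0.42,0],[-1,0.26,0.88,-0.42,0]]

```text
time_s: 22.0
tcp_pos: [0.462, 0.2559, 0.2333]
eef_rot: [-179.9, -0.1, 0.0]
contact_force: [0.5, 0.9, -0.0]
gripper_width: 0.0135
gripper_force: 15.0
```

>>> drive_tool:
  increments:
    - [[-1,0.09,0.3,0,0],[-1,0.18,0.6,0,0],[-1,0.26,0.88,0,0]]

```text
time_s: 22.38
tcp_pos: [0.4927, 0.1496, 0.2316]
eef_rot: [-180.0, -0.0, 0.0]
contact_force: [0.6, 0.5, 0.4]
gripper_width: 0.0132
gripper_force: 15.0
```

>>> drive_tool:
  increments:
    - [[-1,0.09,0.3,0,0],[-1,0.18,0.6,0,0],[-1,0.26,0.88,0,0]]

```text
time_s: 22.75
tcp_pos: [0.524, 0.044, 0.2316]
eef_rot: [-180.0, -0.0, 0.0]
contact_force: [1.8, -0.9, -0.3]
gripper_width: 0.0133
gripper_force: 15.0
```

>>> drive_tool:
  increments:
    - [[-1,0.09,0.3,0,0],[-1,0.18,0.6,0,0],[-1,0.26,0.88,0,0],[-1,0.26,0.88,0,0],[-1,0.26,0.88,0,0]]

```text
time_s: 23.38
tcp_pos: [0.5549, -0.0603, 0.2314]
eef_rot: [-180.0, 0.0, -0.0]
contact_force: [-0.6, 0.2, 0.4]
gripper_width: 0.0129
gripper_force: 15.0
```

```bash
python3 - <<'E'
from h import *
im,c=shot("w7");T=r.get_state()["tcp_pos"];print(r.get_state()["gripper_width"])
z=T[2]-.0611;q=(T[0]-.0004,T[1]);sc=(.5553,-.0615);montage("w7",[((320,230),[((*q,z+.003),.022),((*sc,.143),.03),((*sc,.095),.033)])],"m7",H=200,W=260,S=3)
cv2.imwrite("pics/m7.png",cv2.imread("pics/m7.png")[:,:780])
E
```

```text
[ 0.5549 -0.0603  0.2314] [-180.    0.   -0.]
0.013083325008803087
crop origin 190 130
```

View pics/m7.png

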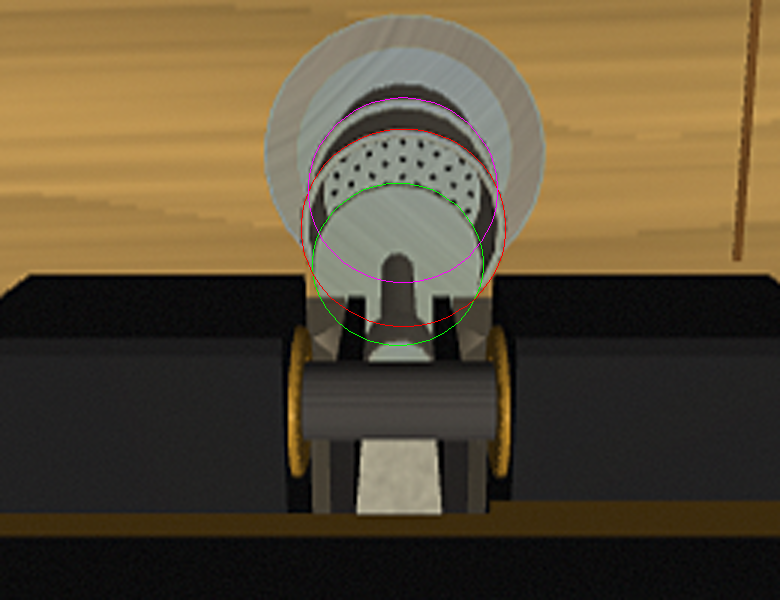

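>>> drive_tool:
  increments:
    - [[-1,0.006,0.011,0,0],[-1,0.006,0.011,0.1,0],[-1,0.006,0.011,0.25,0],[-1,0.006,0.011,0.4,0],[-1,0.006,0.011,0.4,0]]

```text
time_s: 24.05
tcp_pos: [0.5546, -0.0614, 0.1817]
eef_rot: [180.0, 0.2, 0.0]
contact_force: [0.1, -0.2, 0.2]
gripper_width: 0.0136
gripper_force: 15.0
```

>>> drive_tool:
  increments:
    - [[-1,0,0,0.07,0],[-1,0,0,0.14,0],[-1,0,0,0.185,0],[-1,0,0,0.185,0],[-1,0,0,0.185,0]]

```text
time_s: 24.68
tcp_pos: [0.556, -0.0616, 0.1616]
eef_rot: [180.0, -0.0, 0.0]
contact_force: [0.0, 0.1, -0.3]
gripper_width: 0.0132
gripper_force: 15.0
```

>>> drive_tool:
  increments:
    - [[-1,0,0,0.01,0],[-1,0,0,0.02,0],[-1,0,0,0.02,0],[-1,0,0,0.02,0]]

```text
time_s: 25.18
tcp_pos: [0.5559, -0.0616, 0.159]
eef_rot: [180.0, -0.0, 0.0]
contact_force: [0.3, 0.0, -0.6]
gripper_width: 0.0133
gripper_force: 15.0
```

>>> drive_tool:
  increments:
    - [[-1,0,0,0.007,0],[-1,0,0,0.014,0],[-1,0,0,0.014,0],[-1,0,0,0.014,0]]

```text
time_s: 25.68
tcp_pos: [0.5558, -0.0616, 0.1573]
eef_rot: [180.0, 0.0, 0.0]
contact_force: [-0.4, -0.6, -0.8]
gripper_width: 0.0134
gripper_force: 15.0
```

>>> drive_tool:
  increments:
    - [[-1,0,0,0.006,0],[-1,0,0,0.006,0],[-1,0,0,0.006,0]]

```text
time_s: 26.05
tcp_pos: [0.5561, -0.0616, 0.157]
eef_rot: [-180.0, -0.0, 0.0]
contact_force: [-0.6, 2.1, 3.6]
gripper_width: 0.0129
gripper_force: 15.0
```

>>> drive_tool:
  increments:
    - [[0,0,0,0,0],[0,0,0,0,0],[0,0,0,0,0],[0,0,0,0,0]]

```text
time_s: 26.55
tcp_pos: [0.5557, -0.0617, 0.1564]
eef_rot: [180.0, 0.0, 0.0]
contact_force: [-0.8, 0.7, -0.6]
gripper_width: 0.0428
gripper_force: 0.0
```

>>> drive_tool:
  increments:
    - [[0,0,0,-0.1,0],[0,0,0,-0.3,0],[0,0,0,-0.6,0],[0,0,0,-0.6,0]]

```text
time_s: 27.05
tcp_pos: [0.5577, -0.0615, 0.2325]
eef_rot: [-180.0, -0.4, 0.1]
contact_force: [0.3, 0.7, -0.7]
gripper_width: 0.0438
gripper_force: 0.0
```

>>> drive_tool:
  increments:
    - [[0,0,-0.42,0,0],[0,0,-0.83,0,0]]

```text
time_s: 27.3
tcp_pos: [0.5556, 0.0387, 0.2288]
eef_rot: [-180.0, -0.0, -0.1]
contact_force: [1.1, 0.8, 0.3]
gripper_width: 0.0437
gripper_force: 0.0
```

>>> drive_tool:
  increments:
    - [[0,0,-0.42,0,0],[0,0,-0.83,0,0]]

```text
time_s: 27.55
tcp_pos: [0.5554, 0.1391, 0.2288]
eef_rot: [-180.0, -0.0, 0.0]
contact_force: [0.8, 0.1, -0.5]
gripper_width: 0.0438
gripper_force: 0.0
```

>>> drive_tool:
  increments:
    - [[0,0,-0.42,0,0],[0,0,-0.83,0,0]]

```text
time_s: 27.8
tcp_pos: [0.5554, 0.2388, 0.2287]
eef_rot: [-180.0, -0.0, 0.0]
contact_force: [0.1, -0.2, -0.1]
gripper_width: 0.0439
gripper_force: 0.0
```

>>> drive_tool:
  increments:
    - [[0,0,-0.42,0,0],[0,0,-0.83,0,0],[0,0,-0.83,0,0],[0,0,-0.83,0,0]]

```text
time_s: 28.3
tcp_pos: [0.5553, 0.3367, 0.2282]
eef_rot: [180.0, 0.0, 0.1]
contact_force: [0.5, -1.0, 0.9]
gripper_width: 0.0435
gripper_force: 0.0
```

```bash
python3 - <<'E'
from h import *
im,c=shot("w8");p=(.598,.335);sc=(.5555,-.0616)
cv2.imwrite("pics/top8.png",capture("top")[:,:,::-1]);k=cam("top");np.savez("pics/top8.npz",K=k[0],R=k[1],t=k[2])
montage("w8",[(proj((*p,.03),c),[((*p,.051),.004),((*p,.0095),.0315),((*p,.044),.008)])]*1,"m8",H=130,W=130,S=3)
montage("top8",[(proj((*sc,.08),k),[((*sc,.143),.030),((*sc,.153),.007)])]*1,"m8b",H=65,W=65,S=6)
a=cv2.imread("pics/m8.png")[:,:390];b=cv2.imread("pics/m8b.png")[:,:390];cv2.imwrite("pics/m8.png",np.hstack([a,b]))
E
```

```text
[0.5553 0.3367 0.2282] [1.8e+02 0.0e+00 1.0e-01]
crop origin 258 83
crop origin 292 165
```

View pics/m8.png

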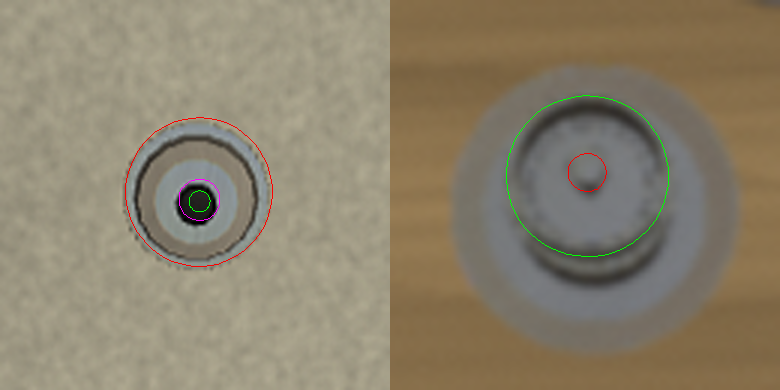

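>>> drive_tool:
  increments:
    - [[0,0.352,0.01,0,0],[0,0.352,0.01,0.4,0],[0,0.352,0.01,0.8,0],[0,0.352,0.01,0.85,0],[0,0.352,0.01,0.85,0]]

```text
time_s: 29.02
tcp_pos: [0.5987, 0.3353, 0.128]
eef_rot: [-180.0, -0.1, 0.0]
contact_force: [0.4, 0.2, 1.0]
gripper_width: 0.0437
gripper_force: 0.0
```

>>> drive_tool:
  increments:
    - [[0,0,0,0.2,0],[0,0,0,0.4,0],[0,0,0,0.6,0],[0,0,0,0.635,0],[0,0,0,0.635,0]]

```text
time_s: 29.65
tcp_pos: [0.5988, 0.3363, 0.0524]
eef_rot: [-179.9, -0.1, 0.1]
contact_force: [-0.5, 0.0, -0.1]
gripper_width: 0.0433
gripper_force: 0.0
```

>>> drive_tool:
  increments:
    - [[0,0,0,0,0],[0,0,0,0,0]]

```text
time_s: 29.9
tcp_pos: [0.5984, 0.336, 0.0516]
eef_rot: [-179.9, -0.1, 0.0]
contact_force: [0.6, -0.3, -0.4]
gripper_width: 0.0438
gripper_force: 0.0
```

>>> drive_tool:
  increments:
    - [[0,-0.006,0.004,0.027,0],[0,-0.006,0.004,0.027,0],[-1,-0.006,0.004,0.027,0],[-1,-0.006,0.004,0.027,0],[-1,-0.006,0.004,0.027,0]]

```text
time_s: 30.52
tcp_pos: [0.5972, 0.3352, 0.0471]
eef_rot: [180.0, -0.0, 0.0]
contact_force: [0.4, -0.1, -0.3]
gripper_width: 0.0191
gripper_force: 0.0
```

>>> drive_tool:
  increments:
    - [[-1,0,0,0,0],[-1,0,0,0,0],[-1,0,0,0,0]]

```text
time_s: 30.9
tcp_pos: [0.5971, 0.3352, 0.0471]
eef_rot: [-180.0, -0.0, 0.0]
contact_force: [-0.5, -1.3, 0.5]
gripper_width: 0.0155
gripper_force: 15.0
```

>>> drive_tool:
  increments:
    - [[-1,0,0,-0.3,0],[-1,0,0,-0.6,0],[-1,0,0,-1,0]]

```text
time_s: 31.28
tcp_pos: [0.5964, 0.3346, 0.1671]
eef_rot: [179.9, 0.1, 0.0]
contact_force: [-0.0, 0.3, -1.1]
gripper_width: 0.0149
gripper_force: 15.0
```

>>> drive_tool:
  increments:
    - [[-1,-0.03,0.28,-0.3,0],[-1,-0.06,0.56,-0.6,0],[-1,-0.087,0.827,-0.6,0]]

```text
time_s: 31.65
tcp_pos: [0.5879, 0.2356, 0.2427]
eef_rot: [-179.8, -0.3, 0.1]
contact_force: [0.8, 0.1, -1.0]
gripper_width: 0.0151
gripper_force: 15.0
```

>>> drive_tool:
  increments:
    - [[-1,-0.03,0.28,0,0],[-1,-0.06,0.56,0,0],[-1,-0.087,0.827,0,0]]

```text
time_s: 32.02
tcp_pos: [0.5756, 0.1351, 0.2383]
eef_rot: [180.0, 0.1, 0.0]
contact_force: [1.2, -0.3, -0.5]
gripper_width: 0.0152
gripper_force: 15.0
```

>>> drive_tool:
  increments:
    - [[-1,-0.03,0.28,0,0],[-1,-0.06,0.56,0,0],[-1,-0.087,0.827,0,0]]

```text
time_s: 32.4
tcp_pos: [0.5651, 0.0359, 0.2382]
eef_rot: [180.0, 0.1, 0.0]
contact_force: [1.2, -1.0, -1.3]
gripper_width: 0.0156
gripper_force: 15.0
```

>>> drive_tool:
  increments:
    - [[-1,-0.03,0.28,0,0],[-1,-0.06,0.56,0,0],[-1,-0.087,0.827,0,0],[-1,-0.087,0.827,0,0],[-1,-0.087,0.827,0,0]]

```text
time_s: 33.02
tcp_pos: [0.5552, -0.062, 0.2386]
eef_rot: [-180.0, 0.0, -0.0]
contact_force: [-0.3, 0.3, -0.9]
gripper_width: 0.0153
gripper_force: 15.0
```

```bash
python3 - <<'E'
from h import *
im,c=shot("w9");T=r.get_state()["tcp_pos"];print(r.get_state()["gripper_width"])
z=T[2]-.0471;q=(T[0],T[1]);sc=(.5555,-.0616);montage("w9",[((320,230),[((*q,z+.0095),.0315),((*sc,.143),.03),((*sc,.095),.033)])],"m9",H=200,W=260,S=3)
cv2.imwrite("pics/m9.png",cv2.imread("pics/m9.png")[:,:780])
E
```

```text
[ 0.5552 -0.062   0.2386] [-180.    0.   -0.]
0.015454807845262023
crop origin 190 130
```

View pics/m9.png

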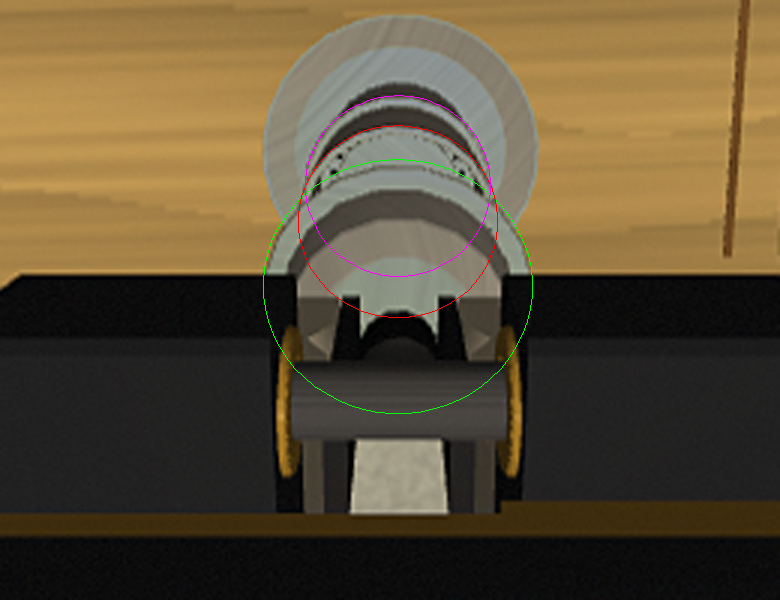

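>>> drive_tool:
  increments:
    - [[-1,0,0,0.1,0],[-1,0,0,0.2,0],[-1,0,0,0.3,0],[-1,0,0,0.347,0],[-1,0,0,0.347,0]]

```text
time_s: 33.7
tcp_pos: [0.5554, -0.0619, 0.1969]
eef_rot: [180.0, 0.1, 0.0]
contact_force: [-0.3, -0.0, -0.7]
gripper_width: 0.0154
gripper_force: 15.0
```

>>> drive_tool:
  increments:
    - [[-1,0,0,0.03,0],[-1,0,0,0.06,0],[-1,0,0,0.09,0],[-1,0,0,0.1,0],[-1,0,0,0.1,0]]

```text
time_s: 34.33
tcp_pos: [0.5556, -0.0619, 0.1854]
eef_rot: [180.0, 0.0, 0.0]
contact_force: [0.1, 0.3, -0.8]
gripper_width: 0.0156
gripper_force: 15.0
```

>>> drive_tool:
  increments:
    - [[-1,0,0,0.007,0],[-1,0,0,0.014,0],[-1,0,0,0.014,0],[-1,0,0,0.014,0]]

```text
time_s: 34.83
tcp_pos: [0.5556, -0.0619, 0.1838]
eef_rot: [180.0, -0.0, 0.0]
contact_force: [-0.1, 0.4, -0.8]
gripper_width: 0.0152
gripper_force: 15.0
```

>>> drive_tool:
  increments:
    - [[-1,0,0,0.007,0],[-1,0,0,0.014,0],[-1,0,0,0.014,0],[-1,0,0,0.014,0]]

```text
time_s: 35.33
tcp_pos: [0.5556, -0.0618, 0.1822]
eef_rot: [180.0, -0.0, 0.0]
contact_force: [-0.6, 0.4, -0.2]
gripper_width: 0.0156
gripper_force: 15.0
```

>>> drive_tool:
  increments:
    - [[-1,0,0,0.005,0],[-1,0,0,0.005,0],[-1,0,0,0.005,0]]

```text
time_s: 35.7
tcp_pos: [0.5559, -0.0619, 0.182]
eef_rot: [180.0, -0.0, 0.0]
contact_force: [-0.4, 1.1, 5.6]
gripper_width: 0.0155
gripper_force: 15.0
```

Seated at the expected height. Release, retreat and look.

>>> drive_tool:
  increments:
    - [[-0.3,0,0,0,0],[0,0,0,0,0],[0,0,0,0,0],[0,0,0,0,0]]

```text
time_s: 36.2
tcp_pos: [0.5555, -0.0619, 0.1813]
eef_rot: [180.0, 0.0, 0.0]
contact_force: [-0.5, 1.1, 0.6]
gripper_width: 0.043
gripper_force: 0.0
```

>>> drive_tool:
  increments:
    - [[0,0,0,-0.1,0],[0,0,0,-0.3,0],[0,0,0,-0.7,0],[0,0,0,-0.7,0]]

```text
time_s: 36.7
tcp_pos: [0.5578, -0.0619, 0.2706]
eef_rot: [-180.0, -0.5, 0.1]
contact_force: [-0.1, -0.1, -0.6]
gripper_width: 0.0439
gripper_force: 0.0
```

>>> drive_tool:
  increments:
    - [[0,-0.2,-0.4,0,0],[0,-0.4,-0.9,0,0],[0,-0.4,-0.9,0,0]]

```text
time_s: 37.08
tcp_pos: [0.5065, 0.049, 0.2663]
eef_rot: [-179.9, -0.1, 0.3]
contact_force: [0.4, -0.3, 0.5]
gripper_width: 0.0437
gripper_force: 0.0
```

>>> drive_tool:
  increments:
    - [[0,0,-0.4,0,0],[0,0,-0.9,0,0],[0,0,-0.9,0,0],[0,0,-0.9,0,0]]

```text
time_s: 37.58
tcp_pos: [0.5075, 0.1538, 0.2654]
eef_rot: [180.0, 0.0, 0.1]
contact_force: [-0.3, -0.4, 0.0]
gripper_width: 0.0439
gripper_force: 0.0
```

```bash
python3 - <<'E'
from h import *
a=capture("scene")[:,:,::-1];b=capture("top")[:,:,::-1]
f=lambda i,w,h:cv2.resize(i,(w,h),interpolation=cv2.INTER_CUBIC)
cv2.imwrite("pics/fin.png",np.vstack([np.hstack([f(a[150:260,220:440],440,220),f(a[160:240,280:380],360,220)]),f(b[30:290,130:530],800,380)[:, :800]]))
E
```

```text
(no output)
```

View pics/fin.png

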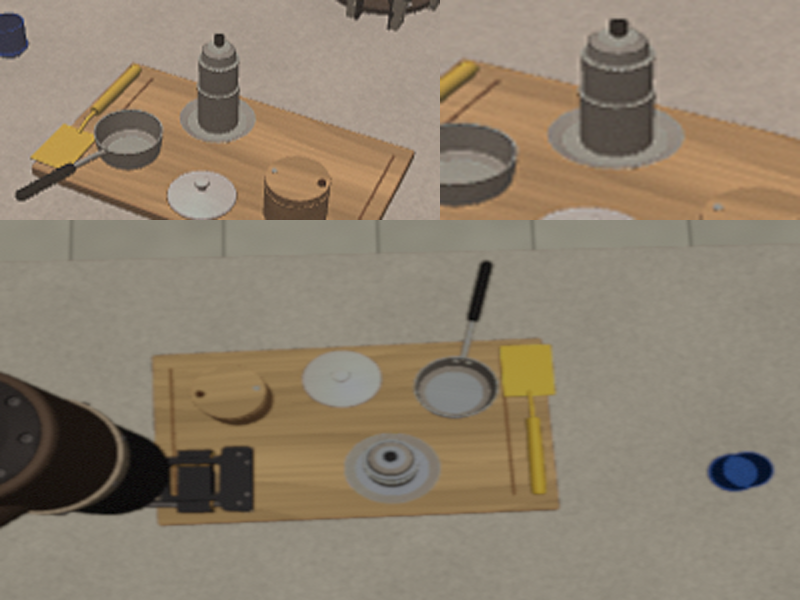

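The stack stands upright in the middle of the plate, fully closed (about (218,85) in the left panel), and the bystanders look unmoved. Handing in.

```bash
python3 -c "
from plant import job
print(job.close_job())"
```

```text
the job is handed in; nothing more can be done
None
```

The filter is rebuilt on the plate in the order asked (receiving cup, sieve cup, plunger, domed lid), each part seated at its expected height. In the last pictures it stands upright with the bystanders looking unmoved, and the job was handed in at about 38 s; no verdict came back.

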